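# Close the press-lid canisters, reject the warped one

## Task

Close the three acrylic canisters by pressing each lid straight down until its cap sits fully on the rim. One of them has warped in the dishwasher and its lid goes stiff part-way: stop there as soon as you feel the push rising, never force it, and with its lid left where it stuck set that canister down gently, upright, in the white enamel tray. Leave the two closed canisters and everything else where they stand.

Things in the scene. Friction and masses are not known exactly. Their poses are not given: they have to be found in the camera images.
- canister_1: one of three identical clear acrylic press-lid canisters, loose, upright on the plywood board (its top 18 mm above the work surface): cylinder 60 mm across, 85 mm tall to the rim, wall 3 mm, 0.2 to 0.35 kg in all. Origin at the centre of its underside, z up its axis. To lift it, grip the acrylic body across its 60 mm, below the rim.
- lid_1: press lid of canister_1: wooden cap 55 mm across, 5 mm thick, knob on top (24 mm across, flat top 15 mm above the cap's underside), steel stem and piston below. Origin on the axis at the cap's underside: its height above the canister's origin minus 85 mm is the gap between cap and rim, 30 to 36 mm at the start, fully home when the cap rests on the soft 2 mm gasket ring of the rim (gap 2 mm at first touch, yields 5 N per mm).
- canister_2: like canister_1. Exactly one of the three is warped inside; they look alike and it may be any of them.
- lid_2: press lid of canister_2, like lid_1. A lid only slides along its canister's axis and stays where it is left. A sound lid takes a steady push of 4 to 8 N while it moves, all the way until the cap meets the gasket.
- canister_3: like canister_1.
- lid_3: press lid of canister_3, like lid_1. In the warped canister the push starts to climb when the gap is still 19 to 14 mm, by about 1.8 N per mm, and the lid cannot be brought home; let go, it may creep back up a few mm. More than 20 N from the robot on any lid counts as forcing it.
- tray: shallow white enamel tray with a blue rim, fixed on the board, 190 mm (its x) by 150 mm (its y), 24 mm tall, walls and floor 4 mm thick. Origin at the centre of its underside (level with the board's top), z up; empty at the start.
- moka_pot: six-cup aluminium moka pot, eight-sided, 218 tall, base 104 across, black side handle (mm); origin at the centre of its underside; a bystander to leave alone.
- lemon_dish: yellow ceramic lemon-shaped dish, 150 x 116, 36 tall (mm); origin at the centre of its underside; a bystander to leave alone.
- tamper: steel coffee tamper standing on its 58 base, 90 tall (mm); origin at the centre of its underside; a bystander to leave alone.
- spark_lighter: rotary spark lighter lying on its underside on the board, 255 long, white handle 26 wide with an orange press button, steel tube; 40 tall (mm); origin at the centre of its underside; a bystander to leave alone.
- mug: blue mug, 80 across, 88 tall, with a handle (mm); origin at the centre of its underside; a bystander to leave alone.
- pepper_mill: dark wooden pepper mill, 58 across, 157 tall (mm); origin at the centre of its underside; a bystander to leave alone.
- coffee_tin: red coffee tin, 90 across, 125 tall (mm); origin at the centre of its underside; a bystander to leave alone.

How it is judged:
On the way, in this order (a step that is already met when the one before it is completed fails the run):
1. a first lid is fully home ((z of lid_1 in the frame of canister_1 below 0.0875 m or z of lid_2 in the frame of canister_2 below 0.0875 m or z of lid_3 in the frame of canister_3 below 0.0875 m)), for 0.2 s.
2. a second lid is fully home (((z of lid_1 in the frame of canister_1 below 0.0875 m and z of lid_2 in the frame of canister_2 below 0.0875 m) or (z of lid_1 in the frame of canister_1 below 0.0875 m and z of lid_3 in the frame of canister_3 below 0.0875 m) or (z of lid_2 in the frame of canister_2 below 0.0875 m and z of lid_3 in the frame of canister_3 below 0.0875 m))), for 0.2 s.
At the end, for the whole second after the job is handed in: Two lids rest on the gasket (gap between cap and rim under 2.5 mm), their canisters upright, at rest, within 30 mm of their start; the third lid, which binds, stands where it stiffened (gap 3.5 to 20 mm) and its canister is upright, at rest, on the tray's floor, let go ((((z of lid_2 in the frame of canister_2 below 0.0875 m and distance of canister_2 from where it was at the start of the episode below 0.03 m and (angle between canister_2's own z axis and vertical below 0.06 rad and linear speed of canister_2 below 0.02 m/s)) and (z of lid_3 in the frame of canister_3 below 0.0875 m and distance of canister_3 from where it was at the start of the episode below 0.03 m and (angle between canister_3's own z axis and vertical below 0.06 rad and linear speed of canister_3 below 0.02 m/s)) and (z of lid_1 in the frame of canister_1 between 0.0885 and 0.105 m and (angle between canister_1's own z axis and vertical below 0.06 rad and linear speed of canister_1 below 0.02 m/s) and x of canister_1 in the frame of tray between -0.07 and 0.07 m and y of canister_1 in the frame of tray between -0.05 and 0.05 m and z of canister_1 in the frame of tray between 0.001 and 0.008 m)) or ((z of lid_1 in the frame of canister_1 below 0.0875 m and distance of canister_1 from where it was at the start of the episode below 0.03 m and (angle between canister_1's own z axis and vertical below 0.06 rad and linear speed of canister_1 below 0.02 m/s)) and (z of lid_3 in the frame of canister_3 below 0.0875 m and distance of canister_3 from where it was at the start of the episode below 0.03 m and (angle between canister_3's own z axis and vertical below 0.06 rad and linear speed of canister_3 below 0.02 m/s)) and (z of lid_2 in the frame of canister_2 between 0.0885 and 0.105 m and (angle between canister_2's own z axis and vertical below 0.06 rad and linear speed of canister_2 below 0.02 m/s) and x of canister_2 in the frame of tray between -0.07 and 0.07 m and y of canister_2 in the frame of tray between -0.05 and 0.05 m and z of canister_2 in the frame of tray between 0.001 and 0.008 m)) or ((z of lid_1 in the frame of canister_1 below 0.0875 m and distance of canister_1 from where it was at the start of the episode below 0.03 m and (angle between canister_1's own z axis and vertical below 0.06 rad and linear speed of canister_1 below 0.02 m/s)) and (z of lid_2 in the frame of canister_2 below 0.0875 m and distance of canister_2 from where it was at the start of the episode below 0.03 m and (angle between canister_2's own z axis and vertical below 0.06 rad and linear speed of canister_2 below 0.02 m/s)) and (z of lid_3 in the frame of canister_3 between 0.0885 and 0.105 m and (angle between canister_3's own z axis and vertical below 0.06 rad and linear speed of canister_3 below 0.02 m/s) and x of canister_3 in the frame of tray between -0.07 and 0.07 m and y of canister_3 in the frame of tray between -0.05 and 0.05 m and z of canister_3 in the frame of tray between 0.001 and 0.008 m)))); the robot touches nothing.
It fails at once if a lid is forced: more than 20 N between the robot and a lid (contact force between any of lid_1, lid_2, lid_3 and the fingers above 20 N or contact force between any of lid_1, lid_2, lid_3 and the arm above 20 N).
It fails at once if a canister is tipped by more than 0.5 rad (angle between any of canister_1, canister_2, canister_3's own z axis and vertical above 0.5 rad).
It fails at once if a canister is banged into the tray (more than 40 N between them), or let go while more than 16 mm above the tray's floor (contact force between any of canister_1, canister_2, canister_3 and tray above 40 N or (contact force between canister_1 and the fingers below 0.01 N and z of canister_1 in the frame of tray above 0.02 m) or (contact force between canister_2 and the fingers below 0.01 N and z of canister_2 in the frame of tray above 0.02 m) or (contact force between canister_3 and the fingers below 0.01 N and z of canister_3 in the frame of tray above 0.02 m)).
It fails at once if a bystander is moved by more than 30 mm or tipped over (distance of any of moka_pot, lemon_dish, tamper, spark_lighter, mug, pepper_mill, coffee_tin from where it was at the start of the episode above 0.03 m or angle between any of moka_pot, lemon_dish, tamper, spark_lighter, mug, pepper_mill, coffee_tin's own z axis and vertical above 0.4 rad).
It also fails if it takes over 61 s, if anything falls off the work surface, if the arm or the gripper's body presses on something with over 40 N, if the wrist force passes 120 N, or if a joint passes its speed limit or range.

## Robot

A 7-joint arm with a two-finger parallel gripper is mounted at the origin on the work surface. World frame = base frame: x ahead of the robot, y to its left, z up, the work surface at z = 0. Lengths are in m, angles in rad, forces in N, time in s.
With the tool pointing down it reaches from about 0.4 to 0.85 m from the base axis. Payload 4.5 kg.
Tool frame: the origin (TCP) lies midway between the tips of the shut fingers; the grasp point (between the pads) lies 19 mm behind it; x points along the fingers, y is the direction in which the jaws open and shut, and the axes are right-handed (so a half turn about x gives the same grasp; the last joint's range is limited). The gripper opens to 88 mm and grips with 3 to 60 N. Pads are 18 mm wide; open, the fingers measure 123 mm over their backs; the gripper's body (75 mm by 187 mm) begins 45 mm behind the grasp point.
Start: joints at [1.365, 0.689, -0.195, 1.565, 0.157, 0.902, -0.215], TCP at [0.148, -0.607, 0.239] pointing down, gripper open.
Joint ranges: [-3.01, 3.01], [-0.46, 2.08], [-1.47, 1.51], [0.13, 2.56], [-1, 4.14], [0.04, 2.09], [-2.66, 2.66]. Speed limits (rad/s): [2.57, 2.57, 3.14, 3.14, 3.14, 3.14, 3.14].

## Interface

Orientations are given as a unit quaternion [w, x, y, z].
In Python, from workcell import env, viewer, finish_job gives the robot as it stands. The module is installed in compiled form; this text tells all that it offers.
- The arm moves only by the tool apply_moves, never from a script. Its argument "targets" is a list of rows, each a list of 3 entries, a list of its own where there are three numbers: the turn, a rotation vector about the tool's x, y, z in degrees, then the shift along the tool's x, y, z in mm, then the finger opening in mm, from 0 to 88.1. A call has 1 to 8 rows; each row shifts and turns the commanded pose from where the row before left it, along the tool's axes as they then stand; what a row does not reach is not made up. A row lasts 1/10 s, in which the tool goes at most 50 mm and 8.59 degrees, less where a joint would pass 70% of its speed; a pose out of reach is approached as far as the arm can. A call is refused whole if a number of a shift passes 50 or a number of a turn 8.59, either way. A call with a gripper value outside its range is refused whole. The fingers move at their own pace and stop on an object; the grip force is fixed at half the most. Time passes only in rows, so rows that do not move let the fingers close. It gives the time, the measured TCP pose, the force and the opening at its end, in the units of the state.
- env.sense(): the state, without advancing time (a new reading comes with each control period).
- viewer.read_camera(name): name is "side" or "top" or "wrist"; returns a dict with "frame" (420x560x3 uint8, blue, green, red), "z_map" (420x560 float32, m along the optical axis (not along the pixel's ray), 0 where there is no reading), "fx", "fy", "cx", "cy" (pixels), "R" (3x3) and "t" (3): a world point X has camera coordinates R X + t; the wrist camera has in their place "tool_from_camera" (4x4, takes a point from camera to tool coordinates, whose origin is the TCP and whose axes are the tool frame's). Camera axes: x right, y down, z forward; pixel columns grow to the right and rows downward; lengths in m; the calibration is good to about 2 mm. The wrist camera is an equidistant fisheye: a pixel r from the principal point sees the ray r / f radians off the axis. A picture is of the moment at which its call begins: read the wrist's pose just before it.
- finish_job(): hands the job in, once; it reports no verdict.
The state is a dict: "clock": time; "joint_positions": joint angles; "joint_velocities": joint speeds; "joint_torque": joint torques, N m; "tcp_pos": TCP position; "tcp_rot": TCP orientation; "wrist_force": force on the tool from outside, world axes, zero at the start; "wrist_torque": the same for the moment, N m; "grip_width": finger opening in m.
Only numpy, scipy, OpenCV 4.12 (cv2) and the standard library are available. Lean on these libraries where they do the work, as an engineer would, in place of code of your own. Each camera call takes 0.05 s, during which the arm holds its last target.

## Working session

There is one attempt and no reset: what is moved stays moved. The work goes in short steps, Python scripts to look and compute and a tool call to move; the robot and the scene stay as the last step left them, time stands still between calls to the robot, and variables do not carry over. Pictures are saved under pics/ and viewed, and the job is handed in when it is done.

Besides the shell and the picture viewer there is one more tool, called after "Emit:" as name(argument=value, ...), one argument or row to a line, values as JSON. apply_moves: Moves the arm, as the interface text tells. Its arguments: {"type":"object","properties":{"targets":{"type":"array"}},"required":["targets"]}

```bash
mkdir -p pics; ls; cat > h.py <<'E'
import numpy as np, cv2, pickle
from workcell import env, viewer, finish_job
def snap(n,tag):
    s=env.sense(); c=viewer.read_camera(n)
    cv2.imwrite(f'pics/{tag}.png',c['frame']); pickle.dump((s,c),open(f'pics/{tag}.pkl','wb')); return s,c
E
python3 - <<'E'
from h import *
for n in ['side','top','wrist']:
    s,c=snap(n,n+'0')
    print(n,{k:(np.round(v,3).tolist()) for k,v in c.items() if k not in('frame','z_map')})
for k,v in s.items(): print(k,np.round(v,4))
E
```

```text
pics
side {'fx': 456.751, 'fy': 456.751, 'cx': 279.298, 'cy': 217.435, 'R': [[0.972, -0.235, 0.015], [-0.158, -0.701, -0.695], [0.174, 0.673, -0.719]], 't': [-0.516, 0.165, 1.16]}
top {'fx': 545.828, 'fy': 545.828, 'cx': 284.368, 'cy': 210.093, 'R': [[-0.006, -1.0, 0.014], [-0.994, 0.005, -0.111], [0.111, -0.014, -0.994]], 't': [-0.007, 0.553, 1.427]}
wrist {'fx': 325.192, 'fy': 325.192, 'cx': 280.235, 'cy': 207.829, 'tool_from_camera': [[-0.0, -0.266, 0.964, -0.147], [1.0, -0.001, 0.0, -0.0], [0.001, 0.964, 0.266, -0.067], [0.0, 0.0, 0.0, 1.0]]}
clock 0.1
joint_positions [ 1.3648  0.6899 -0.1945  1.5662  0.1573  0.9025 -0.2151]
joint_velocities [-0.001  -0.0021 -0.0004 -0.0038 -0.0003 -0.0002 -0.0008]
joint_torque [-2.80000e-03 -5.28501e+01 -1.27160e+00 -1.53837e+01 -5.26000e-02
  2.00000e-03  1.00000e-04]
tcp_pos [ 0.1483 -0.6066  0.238 ]
tcp_rot [-0.0841 -0.7019 -0.0852  0.7021]
wrist_force [-0.1843 -0.7622 -0.0915]
wrist_torque [-0.0229  0.0605 -0.0193]
grip_width 0.0885
```

View pics/side0.png

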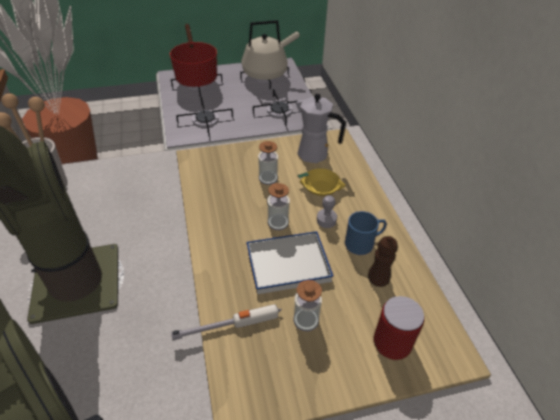

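View pics/top0.png

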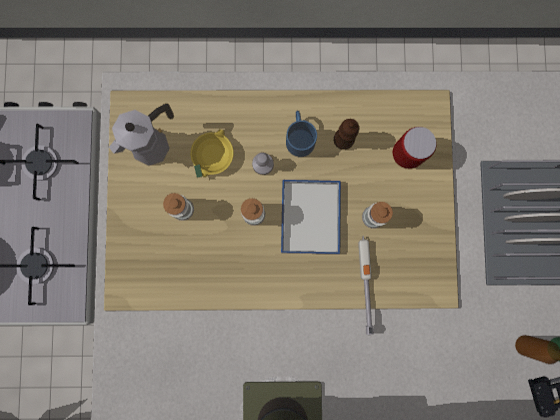

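View pics/wrist0.png

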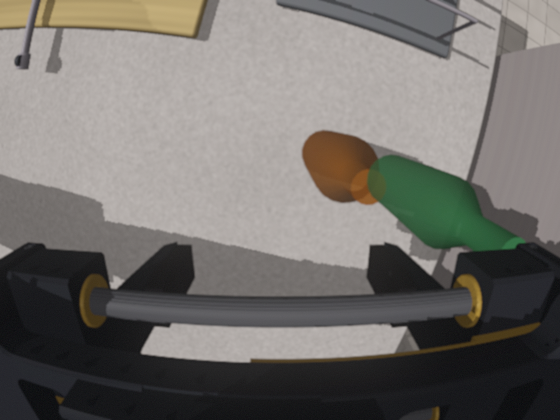

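The top view shows the three lids at about (176,202), (252,210) and (380,212), the tray at (311,217) and the spark lighter at (367,280). In the side view the lids are at (268,148), (279,191) and (308,291). Next I measure these positions.

```bash
cat > loc.py <<'E'
from h import *
def deproj(c,u,v,z):
    p=np.stack([(u-c['cx'])/c['fx']*z,(v-c['cy'])/c['fy']*z,z],-1)
    return (p-c['t'])@c['R']
def pts(c):
    v,u=np.mgrid[0:420,0:560]; return deproj(c,u,v,c['z_map'].astype(float))
def plane(c,u,v,h):
    d=c['R'].T@np.array([(u-c['cx'])/c['fx'],(v-c['cy'])/c['fy'],1.]); o=-c['R'].T@c['t']
    return o+d*(h-o[2])/d[2]
E
python3 - <<'E'
from loc import *
for n in ['top','side']:
    s,c=pickle.load(open(f'pics/{n}0.pkl','rb')); P=pts(c)
    hsv=cv2.cvtColor(c['frame'],cv2.COLOR_BGR2HSV)
    inb=(P[...,0]>.3)&(P[...,0]<1)&(abs(P[...,1])<.7)
    m=((hsv[...,0]<14)&(hsv[...,1]>90)&(hsv[...,2]>60)&(P[...,2]>.11)&(P[...,2]<.2)&inb).astype(np.uint8)
    k,l,st,ce=cv2.connectedComponentsWithStats(m)
    for i in range(1,k):
        if st[i,4]<60: continue
        q=P[l==i]; zt=np.percentile(q[:,2],97)
        knob=q[q[:,2]>zt-.004]; cap=q[q[:,2]<zt-.007]
        print(n,st[i],ce[i].round(1),'zt',zt.round(4),'knob',knob.mean(0).round(4),'box',((knob.min(0)+knob.max(0))/2).round(4),'cap box',((cap.min(0)+cap.max(0))/2).round(4),cap.min(0).round(3),cap.max(0).round(3),np.median(cap[:,2]).round(4))
    b=(abs(P[...,2]-.018)<.006)&inb
    print('board z',np.median(P[...,2][b]),'work',np.median(P[...,2][(abs(P[...,2])<.008)&inb]))
    # tray: white / blue
    w=((hsv[...,1]<40)&(hsv[...,2]>120)&(abs(P[...,2]-.022)<.01)&inb).astype(np.uint8)
    k,l,st,ce=cv2.connectedComponentsWithStats(w); i=1+st[1:,4].argmax()
    q=P[l==i]; print('trayfloor',st[i],ce[i],q.mean(0),q.min(0),q.max(0))
    bl=((hsv[...,0]>100)&(hsv[...,0]<130)&(hsv[...,1]>80)&(abs(P[...,2]-.04)<.012)&inb).astype(np.uint8)
    k,l,st,ce=cv2.connectedComponentsWithStats(bl); i=1+st[1:,4].argmax()
    q=P[l==i]; print('trayrim',st[i],(q.min(0)+q.max(0))/2,q.min(0),q.max(0))
    cc,_=cv2.findContours((l==i).astype(np.uint8),0,2); r=cv2.minAreaRect(np.vstack(cc)); print(r,[plane(c,*p,.042).round(3).tolist() for p in cv2.boxPoints(r)])
    # other tall things
    for nm,(u0,u1,v0,v1) in dict(tamper=(245,280,148,180),mug=(280,320,110,160),mill=(330,365,110,155),tin=(385,440,120,175),dish=(188,238,130,180),moka=(110,178,100,170),lighter=(355,380,235,335)).items():
        if n=='side': break
        q=P[v0:v1,u0:u1].reshape(-1,3); q=q[q[:,2]>.028]; print(nm,q.min(0).round(3),q.max(0).round(3))
E
```

```text
top [343 119  11  15  93] [347.1 126.2] zt 0.1744 knob [ 0.7482 -0.1718  0.1739] box [ 0.749  -0.1711  0.1735] cap box [ 0.748  -0.1667  0.1595] [ 0.731 -0.179  0.152] [ 0.766 -0.154  0.167] 0.1602
top [399 130  28  32 145] [407.1 151.2] zt 0.1388 knob [ 0.6884 -0.3211  0.137 ] box [ 0.6986 -0.3326  0.1377] cap box [ 0.7051 -0.3345  0.1212] [ 0.665 -0.366  0.111] [ 0.745 -0.303  0.132] 0.1272
top [164 194  21  21 277] [173.7 203.3] zt 0.1527 knob [0.5581 0.2648 0.1512] box [0.5585 0.2586 0.1527] cap box [0.5575 0.2644 0.1392] [0.533 0.239 0.133] [0.582 0.29  0.146] 0.1405
top [241 199  22  21 295] [251.4 208.9] zt 0.1558 knob [0.5442 0.0729 0.1545] box [0.5438 0.0736 0.1554] cap box [0.544  0.073  0.1415] [0.519 0.047 0.134] [0.569 0.099 0.149] 0.1428
top [371 202  22  21 333] [381.2 212.2] zt 0.1516 knob [ 0.534  -0.2485  0.1504] box [ 0.5337 -0.2488  0.152 ] cap box [ 0.5352 -0.2484  0.1387] [ 0.51  -0.275  0.133] [ 0.561 -0.222  0.144] 0.1385
board z 0.017384021306265998 work -0.001365028823995135
trayfloor [ 289  183   49   69 3000] [314.58433333 217.345     ] [ 0.53429606 -0.090
[... 1421 characters left out ...]
6] box [ 0.7047 -0.3556  0.1359] cap box [ 0.6994 -0.3564  0.1197] [ 0.664 -0.392  0.11 ] [ 0.734 -0.32   0.129] 0.1197
board z 0.018189203474857765 work -0.00046094160253562375
trayfloor [ 251  242   77   45 2277] [288.55599473 264.6763285 ] [ 0.53570619 -0.08154378  0.0220585 ] [ 0.44512021 -0.1371469   0.01534878] [ 0.62870793 -0.0158196   0.03103789]
trayrim [347 239  26  14 141] [ 0.73012378 -0.0751735   0.04023167] [ 0.69977337 -0.09412391  0.02846576] [ 0.76047419 -0.05622309  0.05199758]
((358.5099792480469, 246.7520751953125), (25.290327072143555, 10.891157150268555), 11.768289566040039) [[0.687, -0.081, 0.042], [0.705, -0.048, 0.042], [0.763, -0.079, 0.042], [0.744, -0.112, 0.042]]
```

```bash
cat >> loc.py <<'E'
from scipy.spatial.transform import Rotation as Ro
def toolR(s): 
    q=np.array(s['tcp_rot']); return Ro.from_quat(q[[1,2,3,0]]).as_matrix()
def delta(s,p):
    return (toolR(s).T@(np.array(p)-s['tcp_pos'])*1000).round(1)
def st():
    s=env.sense(); print('t',round(s['clock'],2),'tcp',np.round(s['tcp_pos'],4),'F',np.round(s['wrist_force'],2),'w',round(s['grip_width'],4)); R=toolR(s); print('x',R[:,0].round(3),'y',R[:,1].round(3),'z',R[:,2].round(3)); print('j',np.round(s['joint_positions'],2)); return s
E
python3 - <<'E'
from loc import *
s=st()
print(delta(s,[.5345,-.248,.25]), delta(s,[.5345,-.248,.25])/12)
s,c=pickle.load(open('pics/top0.pkl','rb')); P=pts(c)
z=P[...,2]; ok=(z>.03)&(z<.26)&(P[...,0]>.35)&(P[...,0]<.95)&(abs(P[...,1])<.6)
k,l,stt,ce=cv2.connectedComponentsWithStats(ok.astype(np.uint8))
for i in range(1,k):
    if stt[i,4]>40: q=P[l==i]; print(ce[i].round(),q.min(0).round(3),q.max(0).round(3))
E
```

```text
t 0.15 tcp [ 0.1483 -0.6067  0.2381] F [ 0.4  -0.22 -0.07] w 0.0882
x [-0.     0.001 -1.   ] y [ 0.238 -0.971 -0.001] z [-0.971 -0.238  0.   ]
j [ 1.36  0.69 -0.19  1.57  0.16  0.9  -0.22]
[ -11.6 -256.7 -460.4] [ -0.96666667 -21.39166667 -38.36666667]
[141. 135.] [0.675 0.272 0.03 ] [0.799 0.413 0.24 ]
[301. 136.] [ 0.698 -0.092  0.03 ] [ 0.81  -0.014  0.114]
[347. 134.] [ 0.719 -0.202  0.03 ] [ 0.768 -0.145  0.177]
[414. 148.] [ 0.662 -0.391  0.03 ] [ 0.752 -0.303  0.151]
[210. 153.] [0.64  0.126 0.03 ] [0.769 0.239 0.061]
[263. 163.] [0.65 0.02 0.03] [0.704 0.077 0.112]
[501. 163.] [ 0.667 -0.598  0.033] [ 0.673 -0.566  0.106]
[312. 216.] [ 0.435 -0.159  0.03 ] [0.633 0.    0.052]
[503. 185.] [ 0.607 -0.599  0.034] [ 0.612 -0.566  0.106]
[513. 194.] [ 0.579 -0.6    0.054] [ 0.586 -0.576  0.163]
[178. 206.] [0.528 0.234 0.03 ] [0.585 0.292 0.157]
[253. 211.] [0.514 0.043 0.03 ] [0.569 0.101 0.159]
[378. 215.] [ 0.504 -0.275  0.031] [ 0.562 -0.218  0.156]
[504. 208.] [ 0.547 -0.599  0.03 ] [ 0.552 -0.566  0.106]
[514. 217.] [ 0.519 -0.6    0.069] [ 0.525 -0.573  0.158]
[505. 231.] [ 0.487 -0.599  0.032] [ 0.492 -0.567  0.107]
[365. 261.] [ 0.351 -0.235  0.031] [ 0.482 -0.205  0.065]
[516. 241.] [ 0.46  -0.599  0.067] [ 0.466 -0.575  0.164]
[507. 255.] [ 0.427 -0.6    0.035] [ 0.432 -0.566  0.107]
[508. 278.] [ 0.367 -0.6    0.035] [ 0.372 -0.565  0.105]
```

Emit:
apply_moves(
  targets=[
    [[0,0,0],[0,-21,-38],0],
    [[0,0,0],[0,-21,-38],0],
    [[0,0,0],[0,-21,-38],0],
    [[0,0,0],[0,-21,-38],0],
    [[0,0,0],[0,-21,-38],0],
    [[0,0,0],[0,-21,-38],0],
    [[0,0,0],[0,-21,-38],0],
    [[0,0,0],[0,-21,-38],0],
  ],
)

```text
clock: 0.95
tcp_pos: [0.4048, -0.3703, 0.2386]
tcp_rot: [-0.084, -0.702, -0.085, 0.702]
wrist_force: [1.5, 0.1, 0.1]
grip_width: 0.026
```

Emit:
apply_moves(
  targets=[
    [[0,0,0],[0,-22,-38],0],
    [[0,0,0],[0,-22,-38],0],
    [[0,0,0],[0,-21,-38],0],
    [[0,0,0],[0,-21,-38],0],
    [[0,0,0],[0,0,0],0],
    [[0,0,0],[0,0,0],0],
    [[0,0,0],[0,0,0],0],
  ],
)

```text
clock: 1.65
tcp_pos: [0.5299, -0.2533, 0.2384]
tcp_rot: [-0.084, -0.702, -0.084, 0.703]
wrist_force: [-0.4, -0.6, -0.2]
grip_width: 0.0006
```

```bash
python3 - <<'E'
from loc import *
s=st(); print(delta(s,[.5345,-.248,.16]))
snap('wrist','w1')
E
```

```text
t 1.65 tcp [ 0.5299 -0.2533  0.2384] F [-0.4 -0.6 -0.2] w 0.0006
x [-0.002 -0.001 -1.   ] y [ 0.236 -0.972  0.   ] z [-0.972 -0.236  0.002]
j [ 0.45  0.64 -0.14  1.68  0.11  0.83 -1.07]
[78.4 -4.1 -5.9]
```

View pics/w1.png

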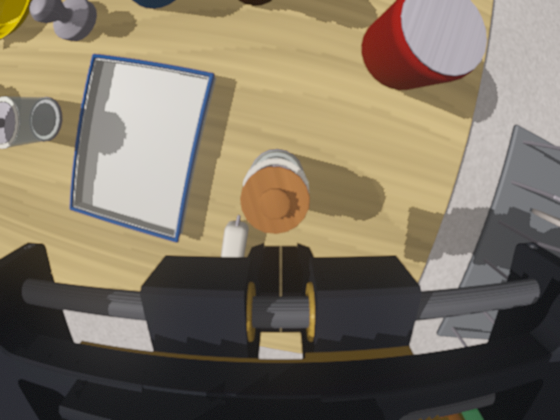

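The wrist picture shows the shut fingertips at (280,255). Canister C's lid is in front of them, with the cap centred near (276,199) and the knob near (274,203). The tray is on the left and the tin at upper right. I'll refine the lid position from this view.

```bash
cat >> loc.py <<'E'
def wray(c,u,v):
    x=(u-c['cx'])/c['fx']; y=(v-c['cy'])/c['fy']; r=np.hypot(x,y)+1e-9
    return np.stack([np.sin(r)*x/r,np.sin(r)*y/r,np.cos(r)],-1)
def wpts(s,c,u,v,z=None,h=None):
    T=c['tool_from_camera']; R=toolR(s); d=wray(c,np.asarray(u,float),np.asarray(v,float))
    if z is not None: p=d/d[...,2:]*np.asarray(z)[...,None]; return (p@T[:3,:3].T+T[:3,3])@R.T+s['tcp_pos']
    o=R@T[:3,3]+s['tcp_pos']; dw=d@T[:3,:3].T@R.T
    return o+dw*((h-o[2])/dw[...,2])[...,None]
def wlid(tag):
    s,c=pickle.load(open(f'pics/{tag}.pkl','rb')); v,u=np.mgrid[0:420,0:560]
    P=wpts(s,c,u,v,z=c['z_map'].astype(float)); hsv=cv2.cvtColor(c['frame'],cv2.COLOR_BGR2HSV)
    m=((hsv[...,0]<16)&(hsv[...,1]>100)&(hsv[...,2]>60)&(P[...,2]>.1)&(P[...,2]<.16)).astype(np.uint8)
    k,l,stt,ce=cv2.connectedComponentsWithStats(m)
    for i in range(1,k):
        if stt[i,4]<500: continue
        q=P[l==i]; H=np.histogram(q[:,2],bins=np.arange(.1,.165,.001)); b=np.argsort(-H[0])[:4]
        zt=np.percentile(q[:,2],98); kn=q[q[:,2]>zt-.003]; zc=np.median(q[:,2]); cp=q[abs(q[:,2]-zc)<.004]
        cc,_=cv2.findContours((l==i).astype(np.uint8),0,2); e=cv2.fitEllipse(max(cc,key=len))
        print(stt[i],'top z',zt.round(4),'knob c',((kn.min(0)+kn.max(0))/2).round(4),kn.mean(0).round(4),'cap z',zc.round(4),'cap box',((cp.min(0)+cp.max(0))/2).round(4),(cp.max(0)-cp.min(0)).round(4),'ell',np.round(e[0],1),np.round(e[1],1),'->',wpts(s,c,e[0][0],e[0][1],h=np.float64(zc)).round(4))
E
python3 - <<'E'
from loc import *
wlid('w1')
E
```

```text
[ 381    0   88   85 2085] top z 0.1374 knob c [ 0.6935 -0.3405  0.1367] [ 0.6833 -0.3263  0.136 ] cap z 0.1283 cap box [ 0.6927 -0.3426  0.1283] [0.0588 0.0791 0.008 ] ell [433.3  39. ] [83.7 99.7] -> [ 0.6994 -0.3447  0.1283]
[ 241  167   69   66 3534] top z 0.1508 knob c [ 0.5339 -0.2476  0.1499] [ 0.5342 -0.2478  0.1499] cap z 0.1402 cap box [ 0.5334 -0.248   0.1399] [0.0537 0.0533 0.0057] ell [274.5 199.5] [65.5 67.1] -> [ 0.5347 -0.2476  0.1402]
```

Emit:
apply_moves(
  targets=[
    [[0,0,0],[20,-4,-6],0],
    [[0,0,0],[30,0,0],0],
    [[0,0,0],[22,0,0],0],
    [[0,0,0],[8,0,0],0],
    [[0,0,0],[0,0,0],0],
    [[0,0,0],[0,0,0],0],
    [[0,0,0],[0,0,0],0],
  ],
)

```text
clock: 2.4
tcp_pos: [0.5367, -0.2475, 0.16]
tcp_rot: [0.085, 0.703, 0.084, -0.701]
wrist_force: [0.7, -0.0, 0.5]
grip_width: 0.0006
```

```bash
python3 - <<'E'
from loc import *
st(); s=snap('wrist','w2'); s=snap('side','s2')
f=pickle.load(open('pics/s2.pkl','rb'))[1]['frame'][220:380,200:440]; cv2.imwrite('pics/s2c.png',cv2.resize(f,None,fx=3,fy=3))
E
```

```text
t 2.4 tcp [ 0.5367 -0.2475  0.16  ] F [ 0.75 -0.05  0.46] w 0.0006
x [ 0.002 -0.001 -1.   ] y [ 0.237 -0.972  0.002] z [-0.972 -0.237 -0.002]
j [ 0.42  0.74 -0.12  1.75  0.14  0.65 -1.11]
```

View pics/s2c.png

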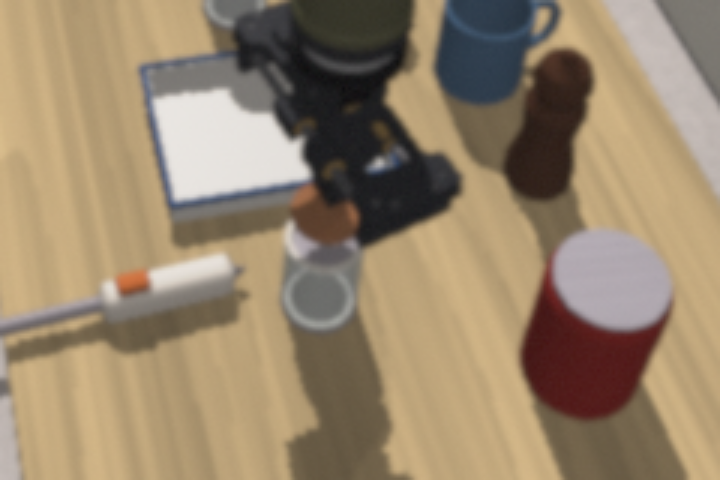

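View pics/w2.png

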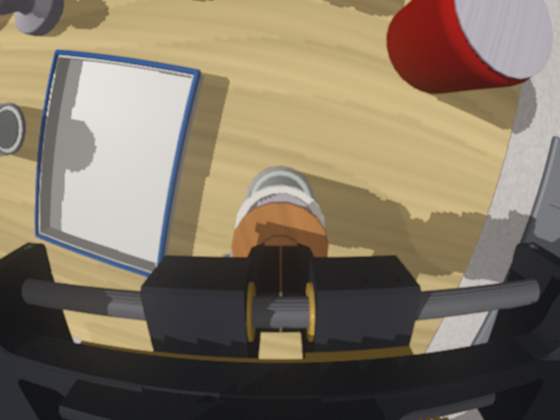

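The shut fingertips stand just above the middle of C's knob, hiding it at (280,250) in the wrist view. I'll start the descent in small steps.

Emit:
apply_moves(
  targets=[
    [[0,0,0],[2,0,2],0],
    [[0,0,0],[2,0,0],0],
    [[0,0,0],[2,0,0],0],
    [[0,0,0],[2,0,0],0],
    [[0,0,0],[1,0,0],0],
    [[0,0,0],[1,0,0],0],
    [[0,0,0],[0,0,0],0],
  ],
)

```text
clock: 3.2
tcp_pos: [0.534, -0.2472, 0.149]
tcp_rot: [-0.085, -0.702, -0.085, 0.702]
wrist_force: [-0.9, 1.5, 3.8]
grip_width: 0.0006
```

Emit:
apply_moves(
  targets=[
    [[0,0,0],[2,0,0],0],
    [[0,0,0],[2,0,0],0],
    [[0,0,0],[2,0,0],0],
  ],
)

```text
clock: 3.5
tcp_pos: [0.534, -0.2472, 0.1431]
tcp_rot: [0.085, 0.702, 0.085, -0.702]
wrist_force: [-1.2, 0.7, 6.3]
grip_width: 0.0007
```

Emit:
apply_moves(
  targets=[
    [[0,0,0],[2,0,0],0],
    [[0,0,0],[2,0,0],0],
    [[0,0,0],[2,0,0],0],
  ],
)

```text
clock: 3.8
tcp_pos: [0.534, -0.2472, 0.1371]
tcp_rot: [0.085, 0.702, 0.085, -0.702]
wrist_force: [-2.2, 0.5, 5.3]
grip_width: 0.0003
```

Emit:
apply_moves(
  targets=[
    [[0,0,0],[1.5,0,0],0],
    [[0,0,0],[1.5,0,0],0],
  ],
)

```text
clock: 4.0
tcp_pos: [0.5341, -0.2472, 0.1344]
tcp_rot: [0.085, 0.702, 0.084, -0.702]
wrist_force: [-2.3, 1.7, 9.1]
grip_width: 0.0002
```

Emit:
apply_moves(
  targets=[
    [[0,0,0],[1,0,0],0],
    [[0,0,0],[1,0,0],0],
  ],
)

```text
clock: 4.2
tcp_pos: [0.5341, -0.2472, 0.1328]
tcp_rot: [0.085, 0.702, 0.084, -0.702]
wrist_force: [-2.5, 1.6, 12.2]
grip_width: 0.0006
```

The push rose from 5.3 to 9.1 to 12.2 N over 4 mm, so C is the warped canister. I stop at a gap of about 15 mm and back off straight up.

Emit:
apply_moves(
  targets=[
    [[0,0,0],[-2,0,0],0],
    [[0,0,0],[-4,0,0],0],
    [[0,0,0],[-20,0,0],0],
    [[0,0,0],[-40,0,0],0],
    [[0,0,0],[-20,0,10],0],
    [[0,0,0],[0,0,0],0],
    [[0,0,0],[0,0,0],0],
  ],
)

```text
clock: 4.9
tcp_pos: [0.5242, -0.2497, 0.2177]
tcp_rot: [0.085, 0.702, 0.084, -0.702]
wrist_force: [-0.4, -0.0, -0.3]
grip_width: 0.0004
```

```bash
python3 - <<'E'
from loc import *
s=st(); snap('wrist','w3'); wlid('w3'); print(delta(s,[.544,.073,s['tcp_pos'][2]]))
E
```

```text
t 4.9 tcp [ 0.5242 -0.2497  0.2177] F [-0.39 -0.01 -0.3 ] w 0.0004
x [ 0. -0. -1.] y [ 0.237 -0.971  0.   ] z [-0.971 -0.237 -0.   ]
j [ 0.45  0.65 -0.14  1.73  0.12  0.77 -1.08]
[ 393    0   93   79 2397] top z 0.1376 knob c [ 0.6869 -0.3403  0.1368] [ 0.6796 -0.3285  0.1362] cap z 0.1271 cap box [ 0.6873 -0.3384  0.1271] [0.0481 0.0707 0.0079] ell [432.8  45.1] [52.4 99.1] -> [ 0.6811 -0.3333  0.1271]
[ 246  162   71   68 3670] top z 0.1337 knob c [ 0.534  -0.2479  0.1328] [ 0.5342 -0.2478  0.1328] cap z 0.1232 cap box [ 0.5339 -0.2482  0.1228] [0.0529 0.0538 0.0045] ell [281.  195.3] [66.3 69. ] -> [ 0.5346 -0.2477  0.1232]
[-1.000e-01 -3.088e+02 -9.570e+01]
```

C's lid stays at a gap of about 15 mm, with its knob top at 0.133. Next is B.

Emit:
apply_moves(
  targets=[
    [[0,0,0],[0,-38,-12],0],
    [[0,0,0],[0,-39,-12],0],
    [[0,0,0],[0,-39,-12],0],
    [[0,0,0],[0,-39,-12],0],
    [[0,0,0],[0,-39,-12],0],
    [[0,0,0],[0,-39,-12],0],
    [[0,0,0],[0,-38,-12],0],
    [[0,0,0],[0,-38,-8],0],
  ],
)

```text
clock: 5.75
tcp_pos: [0.5399, 0.0746, 0.2162]
tcp_rot: [-0.085, -0.701, -0.085, 0.703]
wrist_force: [0.9, -0.6, 0.2]
grip_width: 0.0002
```

Emit:
apply_moves(
  targets=[
    [[0,0,0],[0,0,0],0],
    [[0,0,0],[0,0,0],0],
  ],
)

```text
clock: 5.95
tcp_pos: [0.5395, 0.0735, 0.2164]
tcp_rot: [-0.086, -0.701, -0.086, 0.703]
wrist_force: [-0.2, -0.9, 0.6]
grip_width: 0.0008
```

```bash
python3 - <<'E'
from loc import *
s=st(); snap('wrist','w4'); wlid('w4'); print(delta(s,[.544,.073,.160]))
E
```

```text
t 5.95 tcp [0.5395 0.0735 0.2164] F [-0.15 -0.93  0.62] w 0.0008
x [-0.003 -0.    -1.   ] y [ 0.24  -0.971 -0.   ] z [-0.971 -0.24   0.003]
j [-0.17  0.61 -0.09  1.84  0.08  0.7  -1.63]
[541  49  19  42 554] top z 0.1222 knob c [ 0.7439 -0.1544  0.1215] [ 0.7434 -0.1537  0.1208] cap z 0.1152 cap box [ 0.7437 -0.1563  0.1152] [0.0432 0.02   0.0079] ell [552.6  66.9] [22.4 37. ] -> [ 0.7416 -0.152   0.1152]
[  33  107   50   65 2463] top z 0.1527 knob c [0.5572 0.2646 0.1518] [0.5577 0.2639 0.1517] cap z 0.1421 cap box [0.5575 0.264  0.1413] [0.0528 0.0534 0.0056] ell [ 57.2 138.9] [47.6 63.9] -> [0.5582 0.2619 0.1421]
[ 244  174   76   72 4265] top z 0.1548 knob c [0.5433 0.0736 0.154 ] [0.5438 0.0738 0.1539] cap z 0.1443 cap box [0.5435 0.0738 0.144 ] [0.0532 0.0528 0.0047] ell [281.4 210. ] [71.6 74.6] -> [0.5446 0.074  0.1443]
[56.4  1.6 -4.4]
```

View pics/w4.png

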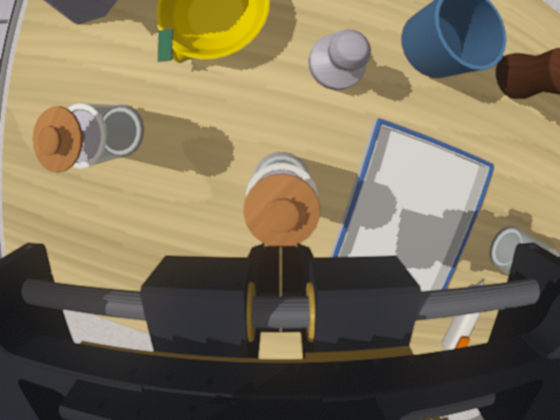

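B's lid is centred at (281,210), right below the fingertips, and measures (0.5437, 0.0738) with its top at 0.154.

Emit:
apply_moves(
  targets=[
    [[0,0,0],[20,1,-4],0],
    [[0,0,0],[25,0,0],0],
    [[0,0,0],[10,0,0],0],
    [[0,0,0],[2,0,0],0],
    [[0,0,0],[1.5,0,0],0],
    [[0,0,0],[1.5,0,0],0],
    [[0,0,0],[1.5,0,0],0],
    [[0,0,0],[1.5,0,0],0],
  ],
)

```text
clock: 6.8
tcp_pos: [0.5448, 0.0724, 0.1552]
tcp_rot: [0.085, 0.702, 0.085, -0.702]
wrist_force: [0.5, -0.0, 0.0]
grip_width: 0.0002
```

Emit:
apply_moves(
  targets=[
    [[0,0,0],[2,0,0],0],
    [[0,0,0],[2,0,0],0],
    [[0,0,0],[2,0,0],0],
  ],
)

```text
clock: 7.1
tcp_pos: [0.5448, 0.0724, 0.1495]
tcp_rot: [0.085, 0.702, 0.085, -0.702]
wrist_force: [-1.2, 0.1, 7.2]
grip_width: 0.0002
```

Emit:
apply_moves(
  targets=[
    [[0,0,0],[2,0,0],0],
    [[0,0,0],[2,0,0],0],
    [[0,0,0],[2,0,0],0],
    [[0,0,0],[2,0,0],0],
    [[0,0,0],[2,0,0],0],
  ],
)

```text
clock: 7.6
tcp_pos: [0.5448, 0.0724, 0.1395]
tcp_rot: [0.085, 0.702, 0.085, -0.702]
wrist_force: [-2.0, -1.1, 7.9]
grip_width: 0.0003
```

Emit:
apply_moves(
  targets=[
    [[0,0,0],[2,0,0],0],
    [[0,0,0],[2,0,0],0],
    [[0,0,0],[2,0,0],0],
  ],
)

```text
clock: 7.9
tcp_pos: [0.5448, 0.0724, 0.1335]
tcp_rot: [0.085, 0.702, 0.085, -0.702]
wrist_force: [-1.5, -0.3, 7.3]
grip_width: 0.0004
```

Emit:
apply_moves(
  targets=[
    [[0,0,0],[2,0,0],0],
    [[0,0,0],[1.5,0,0],0],
  ],
)

```text
clock: 8.1
tcp_pos: [0.5447, 0.0724, 0.13]
tcp_rot: [0.085, 0.702, 0.085, -0.702]
wrist_force: [-1.3, -0.8, 6.9]
grip_width: 0.0002
```

Emit:
apply_moves(
  targets=[
    [[0,0,0],[2,0,0],0],
    [[0,0,0],[2,0,0],0],
    [[0,0,0],[2,0,0],0],
    [[0,0,0],[1,0,0],0],
  ],
)

```text
clock: 8.5
tcp_pos: [0.5448, 0.0725, 0.1229]
tcp_rot: [0.085, 0.702, 0.085, -0.702]
wrist_force: [-2.0, -0.1, 7.1]
grip_width: 0.0003
```

Emit:
apply_moves(
  targets=[
    [[0,0,0],[0.6,0,0],0],
    [[0,0,0],[0.6,0,0],0],
    [[0,0,0],[0.6,0,0],0],
  ],
)

```text
clock: 8.8
tcp_pos: [0.5447, 0.0724, 0.1212]
tcp_rot: [0.085, 0.702, 0.085, -0.702]
wrist_force: [-0.2, 0.6, 7.1]
grip_width: 0.0003
```

Emit:
apply_moves(
  targets=[
    [[0,0,0],[0.6,0,0],0],
    [[0,0,0],[0.6,0,0],0],
  ],
)

```text
clock: 9.0
tcp_pos: [0.5448, 0.0724, 0.1201]
tcp_rot: [0.085, 0.702, 0.085, -0.702]
wrist_force: [-1.7, 0.5, 9.8]
grip_width: 0.0
```

Emit:
apply_moves(
  targets=[
    [[0,0,0],[0.6,0,0],0],
    [[0,0,0],[0,0,0],0],
  ],
)

```text
clock: 9.2
tcp_pos: [0.5448, 0.0724, 0.1196]
tcp_rot: [0.085, 0.702, 0.085, -0.702]
wrist_force: [-1.3, -0.6, 9.0]
grip_width: 0.0002
```

Emit:
apply_moves(
  targets=[
    [[0,0,0],[0.5,0,0],0],
    [[0,0,0],[0,0,0],0],
    [[0,0,0],[0,0,0],0],
  ],
)

```text
clock: 9.5
tcp_pos: [0.5448, 0.0724, 0.1193]
tcp_rot: [0.085, 0.703, 0.085, -0.702]
wrist_force: [-1.6, 0.0, 10.8]
grip_width: 0.0003
```

The force has risen to 10.8 N on the gasket, so B is home. I back off and go to A.

Emit:
apply_moves(
  targets=[
    [[0,0,0],[-2,0,0],0],
    [[0,0,0],[-4,0,0],0],
    [[0,0,0],[-20,0,0],0],
    [[0,0,0],[-40,0,0],0],
    [[0,0,0],[-30,0,8],0],
    [[0,0,0],[0,0,0],0],
    [[0,0,0],[0,0,0],0],
  ],
)

```text
clock: 10.2
tcp_pos: [0.5368, 0.0705, 0.2145]
tcp_rot: [0.085, 0.702, 0.085, -0.702]
wrist_force: [1.1, -0.2, 0.2]
grip_width: 0.0003
```

```bash
python3 - <<'E'
from loc import *
s=st(); snap('wrist','w5'); wlid('w5'); print(delta(s,[.5576,.264,s['tcp_pos'][2]]))
E
```

```text
t 10.2 tcp [0.5368 0.0705 0.2145] F [ 1.13 -0.17  0.16] w 0.0003
x [ 0.001  0.    -1.   ] y [ 0.238 -0.971  0.   ] z [-0.971 -0.238 -0.001]
j [-0.16  0.61 -0.09  1.85  0.08  0.68 -1.63]
[540  44  20  44 583] top z 0.1233 knob c [ 0.7442 -0.1553  0.1225] [ 0.7433 -0.1544  0.1218] cap z 0.1158 cap box [ 0.7444 -0.1572  0.1158] [0.0444 0.0231 0.008 ] ell [473.3  39. ] [ 52.4 138.8] -> [ 0.7187 -0.053   0.1158]
[  30  104   49   65 2458] top z 0.1528 knob c [0.5575 0.2652 0.1521] [0.5576 0.2639 0.1518] cap z 0.1422 cap box [0.5575 0.2643 0.1413] [0.0529 0.0533 0.006 ] ell [ 53.5 136.3] [47.1 64.3] -> [0.5581 0.2618 0.1422]
[ 246  164   66   64 3351] top z 0.1203 knob c [0.5436 0.0737 0.1193] [0.5438 0.0737 0.1194] cap z 0.1097 cap box [0.5435 0.0736 0.1092] [0.0527 0.0531 0.0047] ell [278.5 195.7] [63.5 65.7] -> [0.5441 0.0738 0.1097]
[ 1.00e-01 -1.83e+02 -6.62e+01]
```

Emit:
apply_moves(
  targets=[
    [[0,0,0],[0,-30,-11],0],
    [[0,0,0],[0,-31,-11],0],
    [[0,0,0],[0,-31,-11],0],
    [[0,0,0],[0,-31,-11],0],
    [[0,0,0],[0,-30,-10],0],
    [[0,0,0],[0,-30,-10],0],
    [[0,0,0],[0,0,0],0],
    [[0,0,0],[0,0,0],0],
  ],
)

```text
clock: 11.05
tcp_pos: [0.5544, 0.2637, 0.2122]
tcp_rot: [-0.086, -0.701, -0.085, 0.703]
wrist_force: [0.0, -0.4, -1.0]
grip_width: 0.0003
```

```bash
python3 - <<'E'
from loc import *
s=st(); snap('wrist','w6'); wlid('w6'); print(delta(s,[.5577,.264,.156]))
E
```

```text
t 11.05 tcp [0.5544 0.2637 0.2122] F [ 0.03 -0.37 -0.98] w 0.0003
x [-0.003 -0.002 -1.   ] y [ 0.239 -0.971  0.001] z [-0.971 -0.239  0.003]
j [-0.49  0.7  -0.06  1.63  0.05  0.81 -1.9 ]
[ 241  175   77   71 4271] top z 0.1527 knob c [0.5574 0.2652 0.1519] [0.5579 0.2653 0.1518] cap z 0.1422 cap box [0.5578 0.2653 0.1423] [0.0527 0.0527 0.0047] ell [279.1 210.9] [71.4 75.5] -> [0.559  0.2656 0.1422]
[ 445  236   46   51 1710] top z 0.1204 knob c [0.5434 0.0742 0.1195] [0.5436 0.0753 0.1194] cap z 0.1098 cap box [0.5432 0.0751 0.1089] [0.0531 0.0528 0.0056] ell [467.3 260.8] [39.2 53.7] -> [0.5442 0.0771 0.1098]
[56.2  0.4 -3.5]
```

Emit:
apply_moves(
  targets=[
    [[0,0,0],[20,0,-4],0],
    [[0,0,0],[25,0,0],0],
    [[0,0,0],[8,0,0],0],
    [[0,0,0],[2,0,0],0],
    [[0,0,0],[1.5,0,0],0],
    [[0,0,0],[1.5,0,0],0],
    [[0,0,0],[1.5,0,0],0],
    [[0,0,0],[1.5,0,0],0],
  ],
)

```text
clock: 11.9
tcp_pos: [0.5595, 0.2645, 0.1536]
tcp_rot: [0.084, 0.702, 0.085, -0.702]
wrist_force: [0.4, -0.3, 0.5]
grip_width: 0.0004
```

Emit:
apply_moves(
  targets=[
    [[0,0,0],[2,0,0],0],
    [[0,0,0],[2,0,0],0],
    [[0,0,0],[2,0,0],0],
    [[0,0,0],[2,0,0],0],
  ],
)

```text
clock: 12.3
tcp_pos: [0.5595, 0.2645, 0.1453]
tcp_rot: [0.085, 0.702, 0.085, -0.702]
wrist_force: [-0.9, -0.6, 4.1]
grip_width: 0.0002
```

Emit:
apply_moves(
  targets=[
    [[0,0,0],[2,0,0],0],
    [[0,0,0],[2,0,0],0],
    [[0,0,0],[2,0,0],0],
  ],
)

```text
clock: 12.6
tcp_pos: [0.5595, 0.2645, 0.139]
tcp_rot: [0.085, 0.702, 0.085, -0.702]
wrist_force: [0.1, 1.7, 3.4]
grip_width: 0.0004
```

Emit:
apply_moves(
  targets=[
    [[0,0,0],[2,0,0],0],
    [[0,0,0],[2,0,0],0],
  ],
)

```text
clock: 12.8
tcp_pos: [0.5594, 0.2645, 0.135]
tcp_rot: [0.085, 0.702, 0.085, -0.702]
wrist_force: [0.5, 0.5, 4.2]
grip_width: 0.0004
```

Emit:
apply_moves(
  targets=[
    [[0,0,0],[2,0,0],0],
    [[0,0,0],[2,0,0],0],
  ],
)

```text
clock: 13.0
tcp_pos: [0.5594, 0.2645, 0.131]
tcp_rot: [0.085, 0.702, 0.085, -0.702]
wrist_force: [0.5, 0.8, 3.4]
grip_width: 0.0001
```

Emit:
apply_moves(
  targets=[
    [[0,0,0],[2,0,0],0],
    [[0,0,0],[2,0,0],0],
    [[0,0,0],[2,0,0],0],
  ],
)

```text
clock: 13.3
tcp_pos: [0.5594, 0.2645, 0.125]
tcp_rot: [0.085, 0.702, 0.085, -0.702]
wrist_force: [1.2, 1.0, 3.8]
grip_width: 0.0001
```

Emit:
apply_moves(
  targets=[
    [[0,0,0],[1.5,0,0],0],
    [[0,0,0],[1.5,0,0],0],
    [[0,0,0],[0.8,0,0],0],
  ],
)

```text
clock: 13.6
tcp_pos: [0.5594, 0.2645, 0.1212]
tcp_rot: [0.085, 0.702, 0.085, -0.702]
wrist_force: [1.1, 1.1, 3.7]
grip_width: 0.0006
```

Emit:
apply_moves(
  targets=[
    [[0,0,0],[0.6,0,0],0],
    [[0,0,0],[0.6,0,0],0],
    [[0,0,0],[0,0,0],0],
  ],
)

```text
clock: 13.9
tcp_pos: [0.5594, 0.2645, 0.1202]
tcp_rot: [0.085, 0.702, 0.085, -0.702]
wrist_force: [0.5, 1.4, 4.2]
grip_width: 0.0003
```

Emit:
apply_moves(
  targets=[
    [[0,0,0],[0.6,0,0],0],
    [[0,0,0],[0.4,0,0],0],
    [[0,0,0],[0,0,0],0],
  ],
)

```text
clock: 14.2
tcp_pos: [0.5594, 0.2645, 0.1196]
tcp_rot: [0.085, 0.702, 0.085, -0.702]
wrist_force: [0.5, 0.3, 7.4]
grip_width: 0.0003
```

Emit:
apply_moves(
  targets=[
    [[0,0,0],[0.5,0,0],0],
    [[0,0,0],[0,0,0],0],
    [[0,0,0],[0,0,0],0],
  ],
)

```text
clock: 14.5
tcp_pos: [0.5594, 0.2645, 0.1193]
tcp_rot: [0.085, 0.702, 0.085, -0.702]
wrist_force: [1.0, -0.0, 8.2]
grip_width: 0.0005
```

The gasket now pushes back on A as well: 8.2 N against a steady 4 N while sliding. I back off and look.

Emit:
apply_moves(
  targets=[
    [[0,0,0],[-2,0,0],0],
    [[0,0,0],[-4,0,0],0],
    [[0,0,0],[-20,0,0],0],
    [[0,0,0],[-40,0,0],0],
    [[0,0,0],[-30,0,8],40],
    [[0,0,0],[0,0,0],88],
    [[0,0,0],[0,0,0],88],
  ],
)

```text
clock: 15.2
tcp_pos: [0.551, 0.2621, 0.2147]
tcp_rot: [-0.085, -0.702, -0.084, 0.702]
wrist_force: [0.8, -0.1, -0.2]
grip_width: 0.0225
```

```bash
python3 - <<'E'
from loc import *
s=st(); snap('wrist','w7'); wlid('w7'); d=delta(s,[.532,-.248,s['tcp_pos'][2]]); print(d,d/13)
E
```

```text
t 15.2 tcp [0.551  0.2621 0.2147] F [ 0.84 -0.13 -0.18] w 0.0225
x [-0. -0. -1.] y [ 0.238 -0.971  0.   ] z [-0.971 -0.238  0.001]
j [-0.49  0.69 -0.06  1.64  0.05  0.81 -1.9 ]
[ 246  164   66   64 3358] top z 0.1203 knob c [0.5575 0.2652 0.1193] [0.5579 0.2652 0.1194] cap z 0.1098 cap box [0.5577 0.265  0.1096] [0.0526 0.0532 0.0044] ell [278.6 195.6] [63.6 65.7] -> [0.5582 0.2652 0.1098]
[ 444  231   46   51 1656] top z 0.1203 knob c [0.5429 0.0747 0.1193] [0.5434 0.075  0.1194] cap z 0.1098 cap box [0.544  0.0749 0.1091] [0.0515 0.0533 0.005 ] ell [467.3 255.5] [40.5 50.4] -> [0.5451 0.0766 0.1098]
[3.000e-01 4.910e+02 1.396e+02] [2.30769231e-02 3.77692308e+01 1.07384615e+01]
```

Emit:
apply_moves(
  targets=[
    [[0,0,0],[0,38,11],88],
    [[0,0,0],[0,38,11],88],
    [[0,0,0],[0,38,11],88],
    [[0,0,0],[0,38,11],88],
    [[0,0,0],[0,38,11],88],
    [[0,0,0],[0,38,11],88],
    [[0,0,0],[0,38,11],88],
    [[0,0,0],[0,38,11],88],
  ],
)

```text
clock: 16.05
tcp_pos: [0.5368, -0.0554, 0.2129]
tcp_rot: [-0.084, -0.701, -0.085, 0.703]
wrist_force: [1.2, 0.7, 0.4]
grip_width: 0.0875
```

Emit:
apply_moves(
  targets=[
    [[0,0,0],[0,38,11],88],
    [[0,0,0],[0,38,11],88],
    [[0,0,0],[0,38,11],88],
    [[0,0,0],[0,38,10],88],
    [[0,0,0],[0,35,9],88],
    [[0,0,0],[0,0,0],88],
    [[0,0,0],[0,0,0],88],
  ],
)

```text
clock: 16.75
tcp_pos: [0.5309, -0.248, 0.2129]
tcp_rot: [-0.083, -0.701, -0.085, 0.703]
wrist_force: [0.5, 1.3, 0.3]
grip_width: 0.0881
```

```bash
python3 - <<'E'
from loc import *
s=st(); snap('wrist','w8'); wlid('w8'); d=delta(s,[.5342,-.2478,.076]); print(d)
E
```

```text
t 16.75 tcp [ 0.5309 -0.248   0.2129] F [0.51 1.35 0.33] w 0.0881
x [-0.003  0.001 -1.   ] y [ 0.236 -0.972 -0.002] z [-0.972 -0.236  0.003]
j [ 0.44  0.67 -0.14  1.71  0.12  0.77 -1.09]
[ 396    0   92   86 2538] top z 0.1378 knob c [ 0.6899 -0.3378  0.1369] [ 0.682  -0.3257  0.1364] cap z 0.1274 cap box [ 0.6892 -0.3393  0.1274] [0.052  0.0728 0.008 ] ell [436.7  47. ] [ 60.7 100.7] -> [ 0.6849 -0.3329  0.1274]
[ 246  172   72   67 3739] top z 0.1337 knob c [ 0.534  -0.248   0.1328] [ 0.5343 -0.2478  0.1328] cap z 0.1232 cap box [ 0.5339 -0.2481  0.123 ] [0.0529 0.0538 0.0044] ell [281.1 205.1] [66.8 69.7] -> [ 0.5347 -0.2476  0.1232]
[136.9   0.8  -3.7]
```

View pics/w8.png

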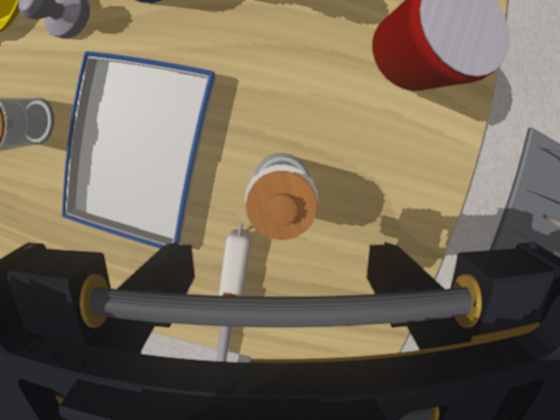

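The open jaws straddle canister C, with its lid at (281,205), and its knob top is still at 0.133. I descend to TCP z of about 0.075, which leaves about 6 mm between the gripper body and the knob.

Emit:
apply_moves(
  targets=[
    [[0,0,0],[30,1,-3],88],
    [[0,0,0],[40,0,0],88],
    [[0,0,0],[30,0,0],88],
    [[0,0,0],[15,0,0],88],
    [[0,0,0],[8,0,0],88],
    [[0,0,0],[0,0,0],88],
  ],
)

```text
clock: 17.4
tcp_pos: [0.535, -0.246, 0.0906]
tcp_rot: [-0.085, -0.701, -0.086, 0.703]
wrist_force: [-0.2, -0.5, -0.6]
grip_width: 0.0876
```

Emit:
apply_moves(
  targets=[
    [[0,0,0],[4,0,0],88],
    [[0,0,0],[4,0,0],88],
    [[0,0,0],[3,0,0],88],
    [[0,0,0],[3,0,0],88],
    [[0,0,0],[0,0,0],88],
  ],
)

```text
clock: 17.9
tcp_pos: [0.535, -0.248, 0.0774]
tcp_rot: [-0.085, -0.702, -0.085, 0.702]
wrist_force: [-0.3, -0.4, -0.6]
grip_width: 0.088
```

```bash
python3 - <<'E'
from loc import *
s=st(); d=delta(s,[.5342,-.2478,.0745]); print(d)
snap('wrist','w9');snap('side','s9')
f=pickle.load(open('pics/s9.pkl','rb'))[1]['frame'][220:380,200:440]; cv2.imwrite('pics/s9c.png',cv2.resize(f,None,fx=3,fy=3))
E
```

```text
t 17.9 tcp [ 0.535  -0.248   0.0774] F [-0.26 -0.42 -0.64] w 0.088
x [-0.  0. -1.] y [ 0.237 -0.971 -0.   ] z [-0.971 -0.237  0.   ]
j [ 0.41  0.87 -0.1   1.79  0.17  0.49 -1.13]
[ 2.9 -0.4  0.8]
```

View pics/w9.png

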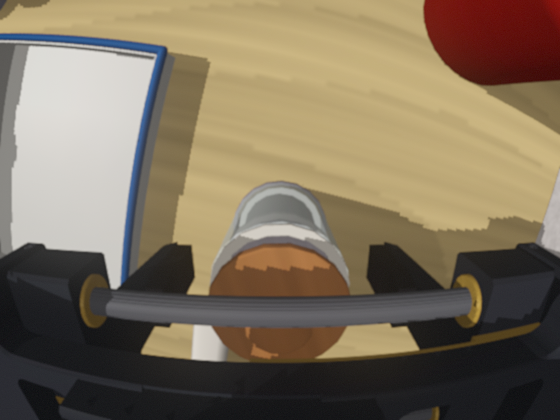

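View pics/s9c.png

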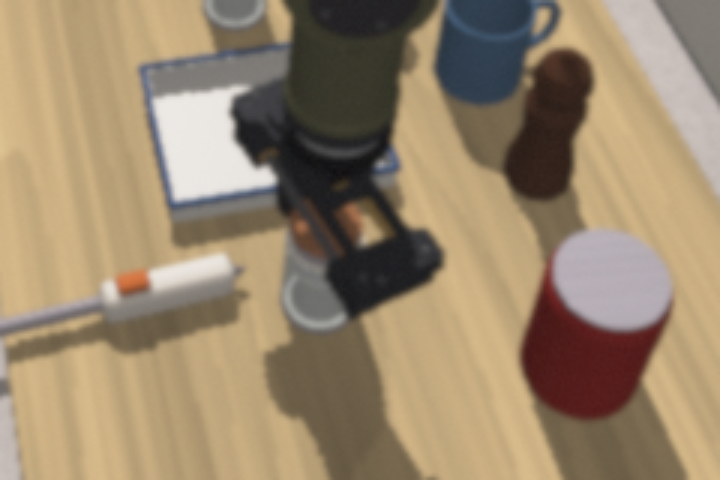

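The jaws are centred on C, whose cap is centred at (280,300) between them, and nothing touches. I go down 2 mm more and shut the fingers.

Emit:
apply_moves(
  targets=[
    [[0,0,0],[2,0,0],88],
    [[0,0,0],[0,0,0],70],
    [[0,0,0],[0,0,0],50],
    [[0,0,0],[0,0,0],50],
    [[0,0,0],[0,0,0],50],
    [[0,0,0],[0,0,0],50],
    [[0,0,0],[0,0,0],50],
  ],
)

```text
clock: 18.7
tcp_pos: [0.5352, -0.2477, 0.0756]
tcp_rot: [-0.085, -0.702, -0.085, 0.702]
wrist_force: [-0.1, 1.5, 1.8]
grip_width: 0.0597
```

Emit:
apply_moves(
  targets=[
    [[0,0,0],[0,0,0],50],
    [[0,0,0],[0,0,0],50],
    [[0,0,0],[-1,0,0],50],
    [[0,0,0],[-2,0,0],50],
    [[0,0,0],[-3,0,0],50],
    [[0,0,0],[-4,0,0],50],
    [[0,0,0],[0,0,0],50],
  ],
)

```text
clock: 19.4
tcp_pos: [0.5356, -0.2483, 0.0862]
tcp_rot: [0.085, 0.702, 0.084, -0.702]
wrist_force: [0.4, -0.3, -3.2]
grip_width: 0.0601
```

```bash
python3 - <<'E'
from loc import *
s=st(); 
snap('wrist','w10');snap('side','s10')
f=pickle.load(open('pics/s10.pkl','rb'))[1]['frame'][220:380,200:440]; cv2.imwrite('pics/s10c.png',cv2.resize(f,None,fx=3,fy=3))
print(delta(s,[.535,-.078,s['tcp_pos'][2]]))
E
```

```text
t 19.4 tcp [ 0.5356 -0.2483  0.0862] F [ 0.45 -0.34 -3.18] w 0.0601
x [ 0.001 -0.001 -1.   ] y [ 0.237 -0.971  0.001] z [-0.971 -0.237 -0.001]
j [ 0.42  0.86 -0.1   1.79  0.16  0.5  -1.13]
[-1.000e-01 -1.656e+02 -3.980e+01]
```

View pics/s10c.png

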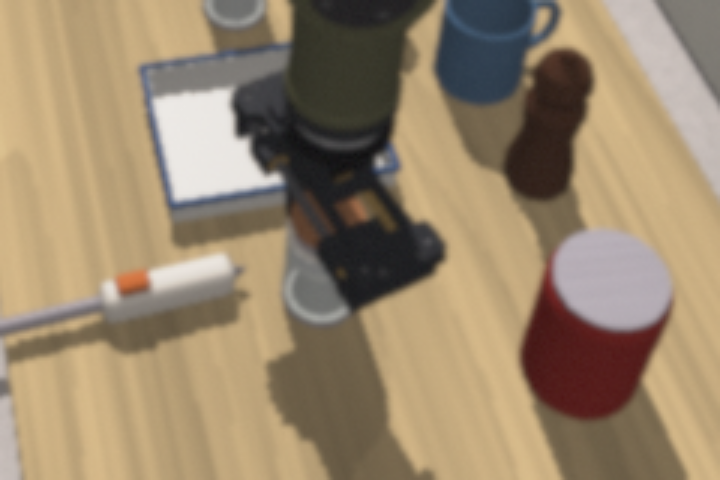

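View pics/w10.png

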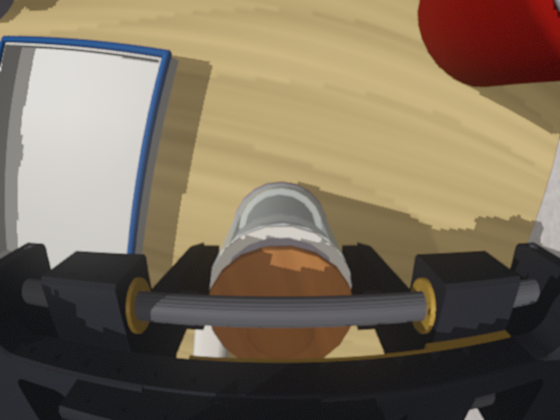

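C hangs level in the grip. The jaws read 60.1 mm and the load is about 3 N, which fits 0.3 kg. Lift it clear and carry it over the tray.

Emit:
apply_moves(
  targets=[
    [[0,0,0],[-8,0,0],50],
    [[0,0,0],[-10,0,0],50],
    [[0,0,0],[-10,0,0],50],
    [[0,0,0],[-7,-3,-1],50],
    [[0,0,0],[0,-8,-2],50],
    [[0,0,0],[0,-14,-3],50],
    [[0,0,0],[0,-18,-4],50],
    [[0,0,0],[0,-20,-5],50],
  ],
)

```text
clock: 20.3
tcp_pos: [0.5342, -0.1813, 0.1202]
tcp_rot: [-0.084, -0.702, -0.085, 0.702]
wrist_force: [0.8, 0.6, -3.4]
grip_width: 0.06
```

Emit:
apply_moves(
  targets=[
    [[0,0,0],[0,-22,-5],50],
    [[0,0,0],[0,-22,-5],50],
    [[0,0,0],[0,-20,-5],50],
    [[0,0,0],[0,-18,-4],50],
    [[0,0,0],[0,-12,-3],50],
    [[0,0,0],[0,-8,-2],50],
    [[0,0,0],[0,-1,0],50],
    [[0,0,0],[0,0,0],50],
  ],
)

```text
clock: 21.1
tcp_pos: [0.5336, -0.078, 0.1206]
tcp_rot: [-0.085, -0.702, -0.084, 0.702]
wrist_force: [-0.8, -0.4, -3.2]
grip_width: 0.0599
```

```bash
python3 - <<'E'
from loc import *
s=st(); 
snap('wrist','w11');snap('side','s11')
f=pickle.load(open('pics/s11.pkl','rb'))[1]['frame'][180:340,180:420]; cv2.imwrite('pics/s11c.png',cv2.resize(f,None,fx=3,fy=3))
print(delta(s,[.535,-.078,.0796]))
E
```

```text
t 21.1 tcp [ 0.5336 -0.078   0.1206] F [-0.75 -0.43 -3.22] w 0.0599
x [-0.    -0.001 -1.   ] y [ 0.237 -0.971  0.001] z [-0.971 -0.237  0.   ]
j [ 0.1   0.76 -0.06  1.93  0.1   0.46 -1.37]
[41.   0.3 -1.4]
```

View pics/s11c.png

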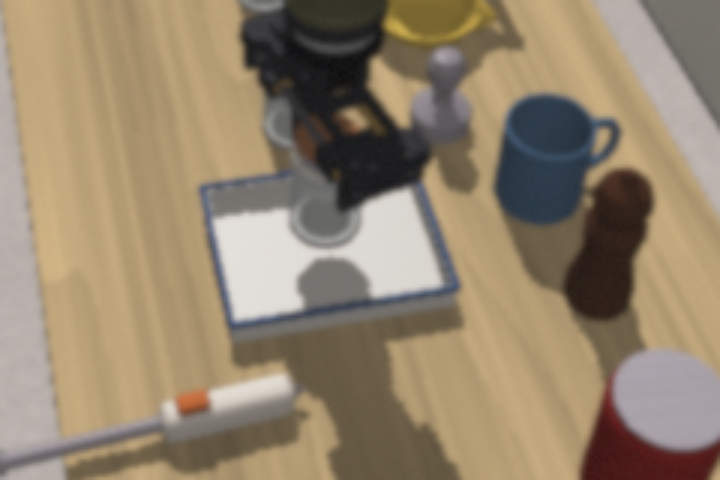

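View pics/w11.png

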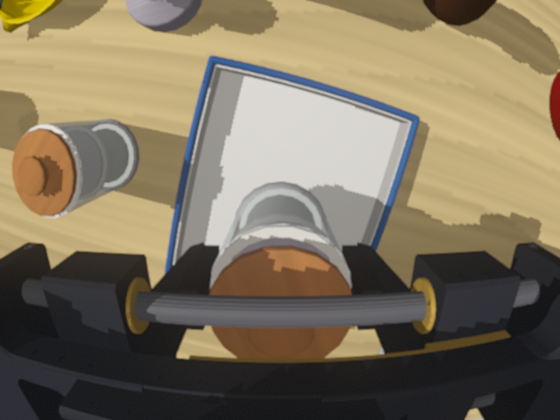

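C hangs over the middle of the tray, with its base at about (325,220) in the enlarged side crop, clear of the walls and of B. I lower it.

Emit:
apply_moves(
  targets=[
    [[0,0,0],[10,0,0],50],
    [[0,0,0],[12,0,0],50],
    [[0,0,0],[8,0,0],50],
    [[0,0,0],[4,0,0],50],
    [[0,0,0],[2,0,0],50],
    [[0,0,0],[1,0,0],50],
    [[0,0,0],[0,0,0],50],
  ],
)

```text
clock: 21.9
tcp_pos: [0.5338, -0.0775, 0.0837]
tcp_rot: [0.085, 0.702, 0.085, -0.702]
wrist_force: [0.0, 0.0, -2.8]
grip_width: 0.06
```

Emit:
apply_moves(
  targets=[
    [[0,0,0],[1,0,0],50],
    [[0,0,0],[1,0,0],50],
    [[0,0,0],[1,0,0],50],
  ],
)

```text
clock: 22.2
tcp_pos: [0.5338, -0.0775, 0.0807]
tcp_rot: [0.085, 0.702, 0.085, -0.702]
wrist_force: [-0.5, -0.4, -2.3]
grip_width: 0.06
```

Emit:
apply_moves(
  targets=[
    [[0,0,0],[0.7,0,0],50],
    [[0,0,0],[0.7,0,0],50],
    [[0,0,0],[0,0,0],50],
  ],
)

```text
clock: 22.5
tcp_pos: [0.5337, -0.0775, 0.0796]
tcp_rot: [0.085, 0.702, 0.085, -0.702]
wrist_force: [-1.1, 0.9, 1.8]
grip_width: 0.0598
```

The force went from -3 N through zero to +1.8 N, so C is resting on the tray floor. I open the fingers and rise.

Emit:
apply_moves(
  targets=[
    [[0,0,0],[0,0,0],62],
    [[0,0,0],[0,0,0],66],
    [[0,0,0],[0,0,0],75],
    [[0,0,0],[0,0,0],88],
    [[0,0,0],[0,0,0],88],
    [[0,0,0],[0,0,0],88],
    [[0,0,0],[0,0,0],88],
  ],
)

```text
clock: 23.2
tcp_pos: [0.5337, -0.0775, 0.0792]
tcp_rot: [-0.085, -0.702, -0.085, 0.702]
wrist_force: [0.4, -0.2, 0.3]
grip_width: 0.0879
```

```bash
python3 - <<'E'
from loc import *
s=st(); snap('wrist','w12')
E
```

```text
t 23.2 tcp [ 0.5337 -0.0775  0.0792] F [ 0.42 -0.16  0.3 ] w 0.0879
x [-0. -0. -1.] y [ 0.238 -0.971  0.   ] z [-0.971 -0.238  0.   ]
j [ 0.09  0.83 -0.05  1.95  0.11  0.37 -1.38]
```

View pics/w12.png

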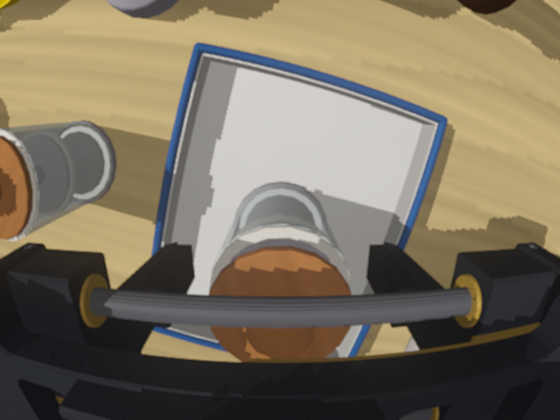

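The fingers are clear on both sides, with gaps at about (200,290) and (365,290), and C stands upright. I rise straight up, then draw back for the final look.

Emit:
apply_moves(
  targets=[
    [[0,0,0],[-4,0,0],88],
    [[0,0,0],[-10,0,0],88],
    [[0,0,0],[-25,0,0],88],
    [[0,0,0],[-40,0,0],88],
    [[0,0,0],[-50,0,0],88],
    [[0,0,0],[-20,0,30],88],
    [[0,0,0],[0,0,40],88],
    [[0,0,0],[0,0,20],88],
  ],
)

```text
clock: 24.05
tcp_pos: [0.4432, -0.0998, 0.2298]
tcp_rot: [-0.084, -0.702, -0.084, 0.702]
wrist_force: [0.3, -0.1, -0.0]
grip_width: 0.0877
```

Emit:
apply_moves(
  targets=[
    [[0,0,0],[0,0,0],88],
    [[0,0,0],[0,0,0],88],
    [[0,0,0],[0,0,0],88],
  ],
)

```text
clock: 24.35
tcp_pos: [0.4479, -0.0984, 0.2286]
tcp_rot: [0.085, 0.703, 0.085, -0.701]
wrist_force: [-0.1, 0.2, 0.2]
grip_width: 0.0879
```

```bash
python3 - <<'E'
from loc import *
s=st(); snap('wrist','w13'); wlid('w13'); snap('side','s13'); snap('top','t13')
E
```

```text
t 24.35 tcp [ 0.4479 -0.0984  0.2286] F [-0.08  0.19  0.24] w 0.0879
x [ 0.002  0.    -1.   ] y [ 0.238 -0.971  0.   ] z [-0.971 -0.238 -0.002]
j [ 0.18  0.49 -0.1   2.07  0.08  0.58 -1.31]
[ 527    0   33   69 1663] top z 0.1377 knob c [ 0.6965 -0.3145  0.138 ] [ 0.6953 -0.3122  0.1366] cap z 0.1199 cap box [ 0.693  -0.3239  0.12  ] [0.0591 0.043  0.0079] ell [544.1  28.9] [28.9 79.9] -> [ 0.69   -0.3133  0.1199]
[  92   28   52   57 2299] top z 0.1203 knob c [0.543  0.0732 0.1197] [0.543  0.0727 0.1192] cap z 0.1097 cap box [0.5429 0.0735 0.1093] [0.0519 0.0549 0.0052] ell [117.8  55.6] [48.7 58.6] -> [0.5427 0.0712 0.1097]
[ 246   62   70   68 3738] top z 0.1379 knob c [ 0.532  -0.0775  0.1371] [ 0.5319 -0.0774  0.137 ] cap z 0.1273 cap box [ 0.5318 -0.0779  0.1272] [0.0525 0.053  0.0051] ell [280.2  95.6] [67.5 69.1] -> [ 0.5316 -0.0779  0.1273]
```

View pics/w13.png

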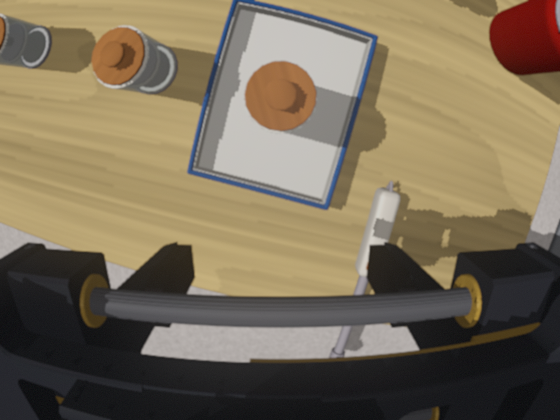

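View pics/s13.png

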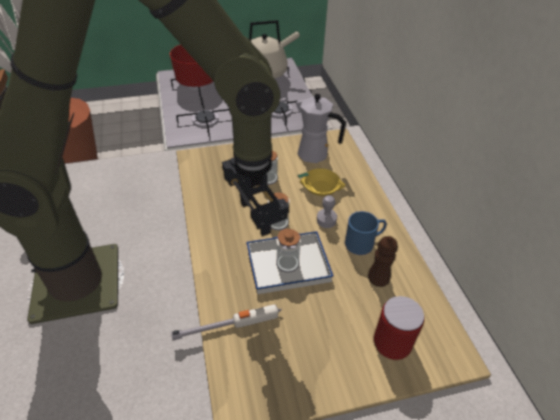

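View pics/t13.png

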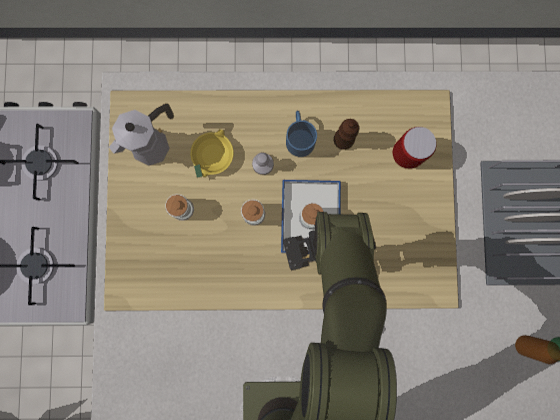

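All the checks agree. The A and B knob tops are at 0.119–0.120 (gap about 1.5 mm). C stands upright in the tray at about (0.532, -0.078) with its knob top at 0.137 (gap about 15 mm). The bystanders have not moved and the arm is clear. I hand the job in.

```bash
python3 -c "
from loc import *
print(finish_job())"
```

```text
the job is handed in; nothing more can be done
None
```

I closed the two sound canisters and set the warped one upright in the white tray with its lid left where it stuck. The job was handed in at about 24.5 s of the 61 s allowed; no verdict was reported.

- **Warped canister (the right-hand one, y ≈ -0.248):** the push climbed from 5.3 to 12.2 N at a gap of about 15 mm, so I stopped and backed off. I carried it to the tray, set it down with about 5 N of contact force, and let go. In the last wrist picture it stands about 3 mm from the tray's centre with the gap still at about 15 mm, and the cap is level and in line with the knob.
- **Middle canister (y ≈ 0.074):** it slid at a steady 7–8 N until the gasket pushed back (10.8 N at the end). The last picture puts the gap at about 1.5 mm.
- **Left canister (y ≈ 0.265):** it slid at a steady 4 N, ending at 8.2 N on the gasket. The gap measured about 1.5 mm in the picture taken just after pressing. I did not measure it again at the end.
- **Other checks:** the highest vertical force I read at a lid was 12.2 N, though I only had a reading at the end of each short move. In the last pictures the bystanders look unmoved by eye, and the arm touches nothing. No check failed. The views disagreed by about 2 mm at most, except for fits to lids at the edge of the wrist picture, which I did not use.

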